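Clip a sample tube into the reader and hold its filter drum at the third click

TASK

Press the capped sample tube that lies on the bench down past the sprung jaw of the tube reader until it sits in the two forks under the closed jaw, cap end away from the filter drum, and let go of it. Then grip the bar knob on the drum and turn it anticlockwise, as seen from above, counting the clicks to the third stop, without running on into the fourth; the drum is sprung and runs back if released, so finish while still gripping the knob and holding it at the third stop. Leave the cup, the dish and the tally counter on the bench where they are.

Things in the scene. Friction and masses are not known exactly. Their poses are not given: they have to be found in the camera images.
- tube: Capped glass sample tube lying on the bench, 100 mm long: glass 13 mm in diameter, cap 16 mm over the last 20 mm, about 20 g. The only tube lying down (others stand in a rack). Origin at the centre of its closed end; its z axis runs along the tube to the cap. It starts with the cap broadly to the left (+y).
- tube_mid (a point): Point on the tube's axis 43 mm from its closed end, on the bare glass: the place to grip it, and the point that comes to clip_seat. About 7 mm above the bench at the start.
- tube_reader: Tube reader, fixed: low white base, top 18 mm high. Origin on the bench below the middle of the clip. y axis = axis of the clip (tube's closed end to -y, cap to +y); x points away from the robot when unturned; z up. Base spans -55 to +75 mm in x, -163 to +63 mm in y. The drum's axis is at y = -105 mm. A window collar stands at y = -53 mm, facing the tube's closed end.
- clip_seat (a point): Where tube_mid lies when the tube is seated, 45 mm above the bench; axes as tube_reader's. Forks 8 mm thick stand at y = +27 and -27 mm, slots 15 mm wide, open upward, flared prongs on -x 64 mm high. Fingers fit between the forks down to 32 mm above the bench (hinge bar below). The cap stays outside the +y fork; play along y about 6 mm.
- jaw (a joint): Sprung hinged jaw along the +x side of the clip: two steel noses, one at each fork, reach over the slots 53 mm above the bench, with sloping flaps up to 66 mm. 0 = closed (also over a seated tube); opens to about 0.15 rad as the tube is pressed straight down past it with 5 to 15 N, then snaps back by itself.
- knob_grip (a point): On the drum's vertical axis, mid bar knob, 84 mm above the bench: grip here. Grey bar 44 mm long, 14 mm wide, from 67 to 99 mm high; hub below it, black drum top at 62 mm. At rest the bar's length points 0.63 rad clockwise of the reader's x axis, at the third stop 0.63 rad anticlockwise of it; a white line marks its far end.
- drum (a joint): Black filter drum, 64 mm across, on a plate with pins; rad, 0 at rest, grows anticlockwise from above. A sprung ball clicks between pins: stops at 0.419, 0.838, 1.257 (the third), 1.676, 2.094 (rest is not counted). A return spring (0.13 N m at rest, 0.18 at the third stop) drives it back to 0; leaving a stop forward takes about 0.1 N m more, easing midway to the next.
- sample_cup: Bystander: white lidded plastic cup 66 mm across and 66 mm high, origin under its centre. Leave alone.
- petri: Bystander: petri dish 70 mm across, 15 mm high, origin under its centre. Leave alone.
- tally: Bystander: round hand tally counter 52 x 50 x 26 mm, origin under its centre. Leave alone.
Not all that is in view belongs to the job. Leave any yellow look-alike of the tube alone.

How it is judged:
By the outcome, as a careful person would: the job done as asked, in the order asked, and still so for the second after the job is handed in, while the arm keeps its last pose, push and grip.
It also fails if it takes over 54 s, if anything falls off the work surface, if the arm or the gripper's body presses on something with over 40 N, if the wrist force passes 120 N, or if a joint passes its speed limit or range.

ROBOT

A 6-joint arm with a two-finger parallel gripper is mounted at the origin on a cart in front of the work surface, level with it; the furniture and walls round the work are solid. World frame = base frame: x ahead of the robot, y to its left, z up, the work surface at z = 0. Lengths are in mm, angles in rad, forces in N, time in s.
With the tool pointing down it reaches from about 400 to 925 mm from the base axis. Payload 12.5 kg.
Tool frame: the origin (TCP) lies on the front face of the gripper's body, between the roots of the fingers; the fingertips stand 78 mm ahead of it and the grasp point (between the pads) lies 59 mm ahead of it (bot.tips_ahead is the distance from the TCP to the fingertips, in mm); x points along the fingers, y is the direction in which the jaws open and shut, and the axes are right-handed (so a half turn about x gives the same grasp; the last joint's range is limited). The gripper opens to 95 mm and grips with 3 to 60 N. Pads are 20 mm wide; open, the fingers measure 119 mm over their backs; the gripper's body (75 mm by 180 mm) begins 59 mm behind the grasp point.
Start: joints at [-1.373, 0.491, 1.559, -0, 1.092, -0.106], TCP at [186.989, -596.383, 292.261] pointing down, gripper open.
Joint ranges: [-3.1, 3.1], [-0.84, 2.19], [0.05, 2.79], [-1.13, 4.28], [0.06, 2.93], [-2.69, 2.69]. Speed limits (rad/s): [2.22, 2.22, 2.79, 3.14, 3.14, 3.14].

INTERFACE

Orientations are given as a unit quaternion [x, y, z, w].
In Python, from rig import bot, let_go, close, kinematics, get_obs, eyes, order gives the robot as it stands. Calls block until the motion is done:
- bot.move_to(position, orientation): joint-space move of the TCP to a pose.
- bot.line_to(position, v=150, ori=None): straight line of the TCP; ori=None keeps the orientation; v is the mean speed in mm/s.
- bot.goto_joints(angles): joint-space move.
- let_go() and close(): open the fingers fully, or close them until they stop; the grip force is fixed at half the most.
- bot.dwell(seconds).
- kinematics.ik(position, orientation): joint angles nearest the present ones, or None.
- get_obs(): the state.
- eyes.camera(name): name is "side" or "top" or "wrist"; returns a dict with "image" (400x640x3 uint8, red, green, blue), "camera_matrix" (3x3 intrinsics, pixels), "extrinsics" (4x4, takes a point from camera to world coordinates); the wrist camera has in their place "hand_eye" (4x4, takes a point from camera to tool coordinates, whose origin is the TCP and whose axes are the tool frame's). Camera axes: x right, y down, z forward; pixel columns grow to the right and rows downward; lengths in mm; the calibration is good to about 2 mm. A picture is of the moment at which its call begins: read the wrist's pose just before it. There is no depth.
A pose or a line that the arm cannot do raises bot.MotionError and nothing moves.
- order.close_job(): hands the job in, once; it reports no verdict.
The state is a dict: "clock": time; "joints": joint angles; "joint_vel": joint speeds; "effort": joint torques, N m; "eef_pos": TCP position; "orientation": TCP orientation; "contact_force": force on the tool from outside, world axes, zero at the start; "ft_torque": the same for the moment, N m; "gripper_width": opening from 0.0 (shut) to 1.0 (fully open).
Only numpy, scipy, OpenCV 4.12 (cv2) and the standard library are available. Lean on these libraries where they do the work, as an engineer would, in place of code of your own. Each camera call takes 0.05 s, during which the arm holds its last target.

## Working session

There is one attempt and no reset: what is moved stays moved. The work goes in short steps, each a Python script; the robot and the scene stay as the last script left them, time stands still between calls to the robot, and variables do not carry over. Pictures are saved under pics/ and viewed, and the job is handed in when it is done.

```bash
ls; mkdir -p pics
python3 - <<'E'
from rig import bot, eyes, get_obs
import cv2
o=get_obs(); print(o)
for n in ("side","top","wrist"):
    c=eyes.camera(n); cv2.imwrite(f"pics/{n}0.png",c["image"][:,:,::-1]); print(n,c["camera_matrix"].tolist(), (c.get("extrinsics") if "extrinsics" in c else c["hand_eye"]).round(3).tolist())
E
```

```text
pics
{'clock': 0.0, 'joints': array([-1.37256787e+00,  4.91553188e-01,  1.55947734e+00, -5.54278702e-06,
        1.09172760e+00, -1.05609715e-01]), 'joint_vel': array([ 1.31766049e-03,  1.60977242e-03, -4.02921095e-04, -6.35224728e-04,
       -8.34150684e-05, -2.32989588e-04]), 'effort': array([ 1.03296403e-03, -6.12642646e+01, -2.58178389e+01,  6.93424302e-02,
        4.82956390e-02, -9.95629443e-05]), 'eef_pos': array([ 186.97066906, -596.19413215,  291.65606319]), 'orientation': array([-0.69894159, -0.1074227 ,  0.69898322, -0.10659962]), 'contact_force': array([0.19532916, 0.52220524, 0.25816021]), 'ft_torque': array([ 0.02293818,  0.01028088, -0.0149518 ]), 'gripper_width': 1.0041713533581624}
side [[442.98609711844705, 0.0, 321.3586013384879], [0.0, 442.98609711844705, 195.26263276798846], [0.0, 0.0, 1.0]] [[0.964, -0.142, 0.224, 339.807], [-0.265, -0.479, 0.837, -564.086], [-0.012, -0.866, -0.5, 498.891], [0.0, 0.0, 0.0, 1.0]]
top [[421.7448894336164, 0.0, 316.6059726822245], [0.0, 421.7448894336164, 208.30296927481677], [0.0, 0.0, 1.0]] [[-0.001, -0.996, 0.085, 457.039], [-1.0, 0.004, 0.026, 135.547], [-0.026, -0.085, -0.996, 933.544], [0.0, 0.0, 0.0, 1.0]]
wrist [[337.0861121740657, 0.0, 326.3853945642302], [0.0, 337.0861121740657, 201.70786428363164], [0.0, 0.0, 1.0]] [[-0.001, -0.263, 0.965, -93.118], [1.0, 0.001, 0.001, -0.184], [-0.001, 0.965, 0.263, -74.158], [0.0, 0.0, 0.0, 1.0]]
```

View pics/top0.png

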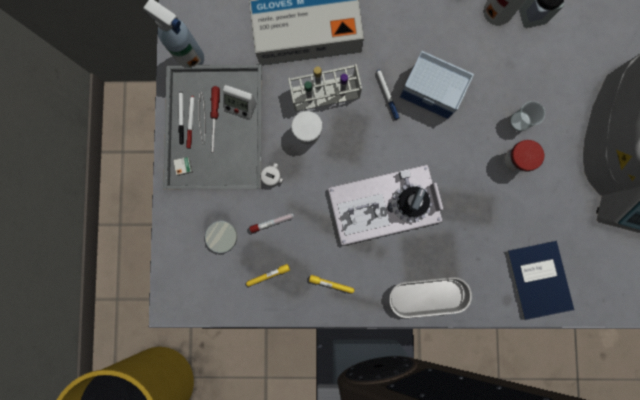

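View pics/side0.png

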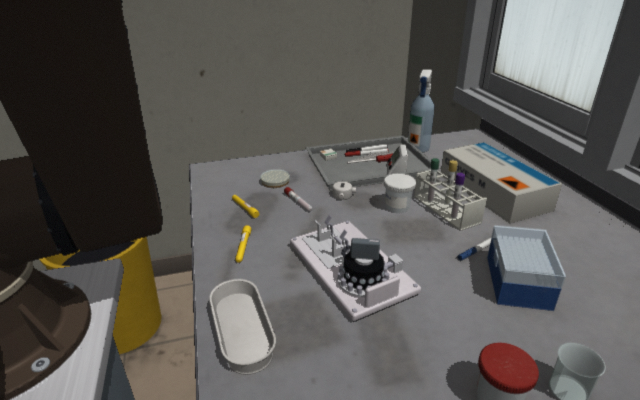

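The top view is +x up, +y left. Things that could be the tube are the red-capped clear one at (271,222), yellow ones at (268,275) and (331,285), pens in the tray at (180-215,120), and a blue marker at (388,95). The red-capped one at (271,222), cap to the left, fits the description. I'll confirm it in a crop. The reader is centred near (385,205), with the drum at (414,202).

Run:
```python
import cv2
a=cv2.imread("pics/top0.png")
cv2.imwrite("pics/crop_tube.png",cv2.resize(a[190:310,200:360],None,fx=5,fy=5,interpolation=cv2.INTER_CUBIC))
cv2.imwrite("pics/crop_reader.png",cv2.resize(a[155:255,315:455],None,fx=5.5,fy=5.5,interpolation=cv2.INTER_CUBIC))
```

```text
(no output)
```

View pics/crop_tube.png

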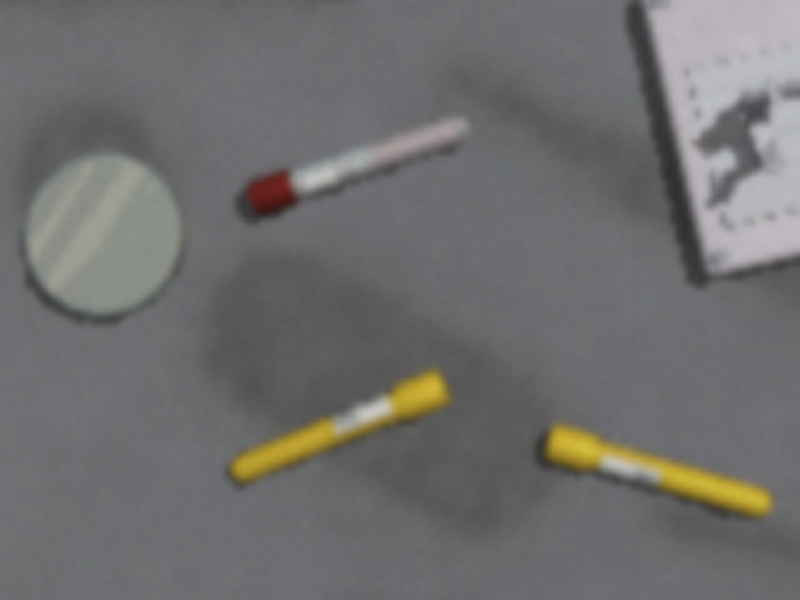

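View pics/crop_reader.png

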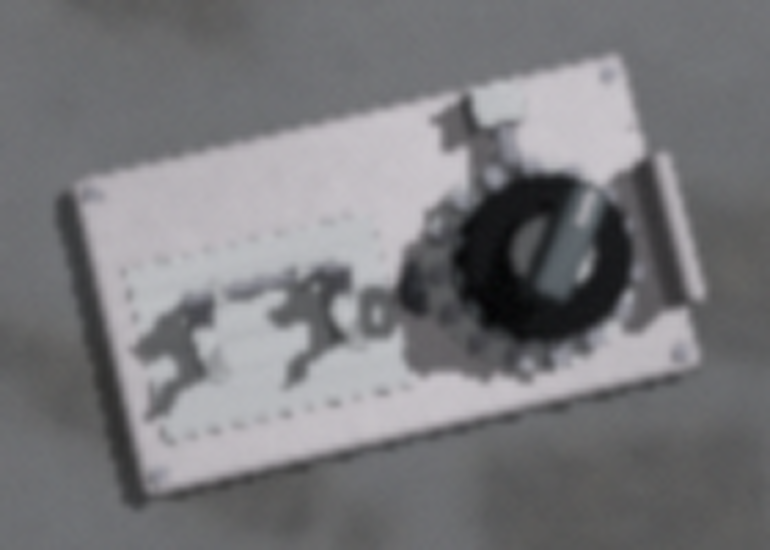

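The crop confirms it: clear glass tube, red cap at top-image (253,228), closed end at (293,215). The two yellow ones are look-alikes. In the reader crop, the base corners are clear, and the knob's white line points up and right.

```bash
cat > h.py <<'E'
import numpy as np, cv2
from scipy.spatial.transform import Rotation as R
from rig import bot, let_go, close, kinematics, get_obs, eyes, order
def tool_T():
    o=get_obs(); T=np.eye(4); T[:3,:3]=R.from_quat(o["orientation"]).as_matrix(); T[:3,3]=o["eef_pos"]; return T
def snap(n,fn=None):
    T=tool_T(); c=eyes.camera(n)
    E=T@c["hand_eye"] if n=="wrist" else c["extrinsics"]
    if fn: cv2.imwrite(f"pics/{fn}.png",c["image"][:,:,::-1]); np.savez(f"pics/{fn}.npz",K=c["camera_matrix"],E=E)
    return c["image"],c["camera_matrix"],E
def ray(K,E,uv,z):
    uv=np.atleast_2d(np.float64(uv)); d=np.c_[(uv-[K[0,2],K[1,2]])/[K[0,0],K[1,1]],np.ones(len(uv))]@E[:3,:3].T
    o=E[:3,3]; return o+d*((z-o[2])/d[:,2])[:,None]
def proj(K,E,P):
    P=np.atleast_2d(np.float64(P)); p=(P-E[:3,3])@E[:3,:3]; p=p@K.T; return p[:,:2]/p[:,2:]
def fit2(src,dst): # rigid 2D dst=R src+t
    a=src-src.mean(0); b=dst-dst.mean(0)
    th=np.arctan2((a[:,0]*b[:,1]-a[:,1]*b[:,0]).sum(),(a*b).sum()); c,s=np.cos(th),np.sin(th); M=np.array([[c,-s],[s,c]])
    t=dst.mean(0)-M@src.mean(0); return th,t,np.linalg.norm(src@M.T+t-dst,axis=1)
def down(ang):
    """tool x down; tool y (jaw dir) at angle ang from world x"""
    x=np.array([0,0,-1.]); y=np.array([np.cos(ang),np.sin(ang),0]); return R.from_matrix(np.c_[x,y,np.cross(x,y)]).as_quat()
CORN=np.float64([[75,63],[75,-163],[-55,-163],[-55,63]])
E
python3 - <<'E'
from h import *
img,K,E=snap("top")
c=np.float64([[75,190],[620,55],[700,365],[148,495]])/5.5+[315,155]
w=ray(K,E,c,18)[:,:2]; print(fit2(CORN,w), w)
t=np.float64([[248,198],[466,125]])/5+[200,190]
print(ray(K,E,t[0],8),ray(K,E,t[1],6.5))
print("others", ray(K,E,[[220,238],[271,176],[306,128]],20))
E
```

```text
(np.float64(0.23282014825717906), array([520.03658528,  57.02540397]), array([3.70417198, 2.0086055 , 2.92677165, 3.15360018])) [[ 575.83746391  133.03157593]
 [ 628.79854461  -83.42773453]
 [ 505.54255801 -111.70414642]
 [ 455.03305772  104.82690206]]
[[489.07033233 307.37878993   8.        ]] [[521.10696453 211.38852908   6.5       ]]
others [[470.54420134 369.5913345   20.        ]
 [606.13088657 259.39153083  20.        ]
 [712.94801873 182.56909385  20.        ]]
```

Run:
```python
from h import *
ry=0.233;o=np.array([520,57]);M=np.array([[np.cos(ry),-np.sin(ry)],[np.sin(ry),np.cos(ry)]])
k=o+M@[0,-105]; print("knob",k)
for n,p,a in [("tube",[508,253,79],0.321),("tubecam",[508,253,200],0.321),("seat",[*o,117],ry),("knob0",[*k,143],ry-.63+np.pi/2),("knob1",[*k,143],ry+.63+np.pi/2)]:
    for s in (0,np.pi):
        j=kinematics.ik(p,down(a+s)); print(n,s, None if j is None else np.round(j,2))
```

```text
knob [544.24423671 -45.16269861]
tube 0 [ 0.35  0.71  1.87 -0.    0.56  0.02]
tube 3.141592653589793 None
tubecam 0 [ 0.35  0.52  1.8  -0.    0.82  0.02]
tubecam 3.141592653589793 None
seat 0 [-0.02  0.6   1.97 -0.    0.57 -0.25]
seat 3.141592653589793 None
knob0 0 [-0.2   0.58  1.89 -0.    0.67 -1.38]
knob0 3.141592653589793 [-0.2   0.58  1.89 -0.    0.67  1.76]
knob1 0 [-0.2   0.58  1.89 -0.    0.67 -2.64]
knob1 3.141592653589793 [-0.2   0.58  1.89 -0.    0.67  0.5 ]
```

Run:
```python
from h import *
bot.move_to([530,10,230],down(0.233)); print(get_obs()["clock"])
snap("wrist","w_reader")
bot.move_to([505,258,200],down(0.321)); print(get_obs()["clock"])
snap("wrist","w_tube")
```

```text
2.6833
3.7167
```

View pics/w_reader.png

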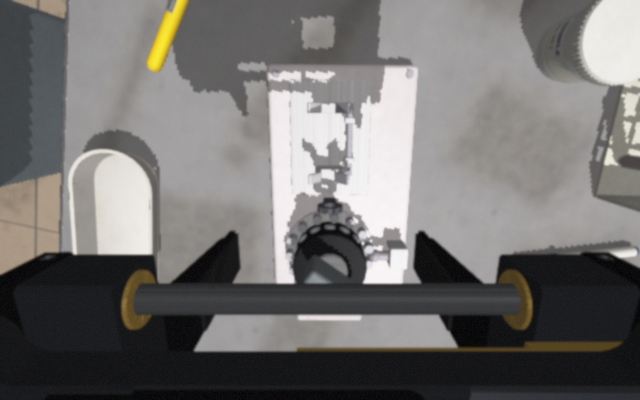

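View pics/w_tube.png

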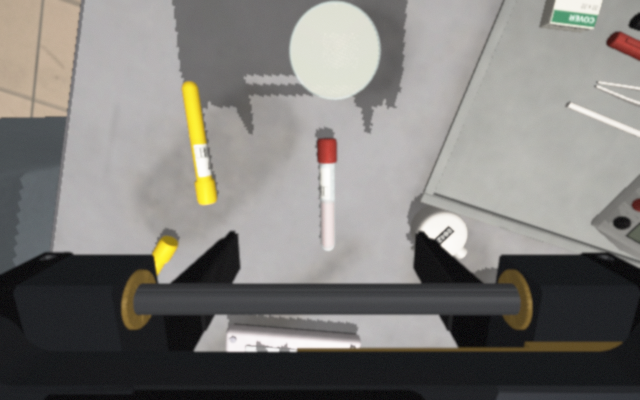

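The wrist view shows the tube clearly: cap top at (327,139), closed end at (329,250). The tally is to the right at (441,233). In the reader view, the clip is at (335,145) and the base's far edge at row 67.

Run:
```python
from h import *
a=cv2.imread("pics/w_tube.png"); 
cv2.imwrite("pics/z_tube.png",cv2.resize(a[125:265,280:380],None,fx=4,fy=4,interpolation=cv2.INTER_CUBIC))
a=cv2.imread("pics/w_reader.png"); 
cv2.imwrite("pics/z_reader.png",cv2.resize(a[55:275,255:430],None,fx=2.7,fy=2.7,interpolation=cv2.INTER_CUBIC))
d=np.load("pics/w_tube.npz");K,E=d["K"],d["E"]
print(ray(K,E,[[441,233]],20))
```

```text
[[608.51727161 261.31578393  20.        ]]
```

View pics/z_tube.png

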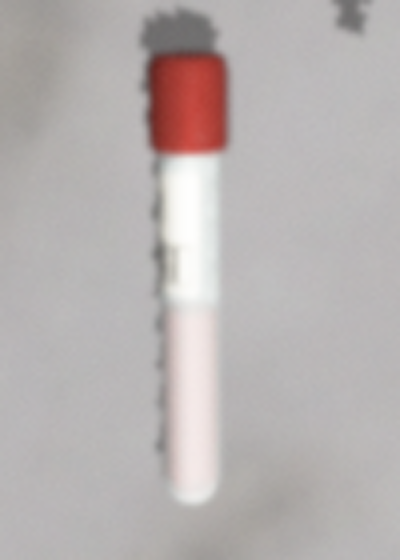

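View pics/z_reader.png

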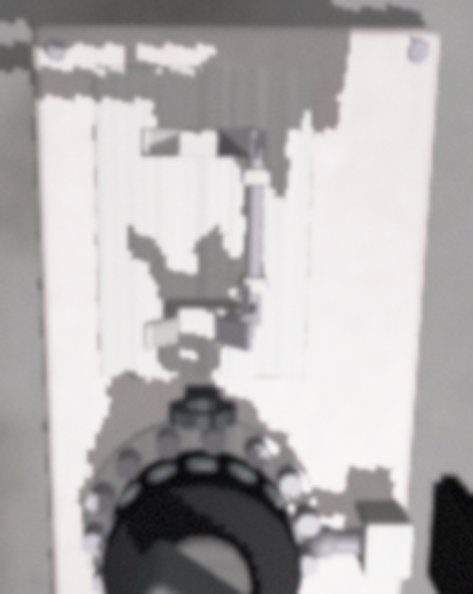

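Run:
```python
from h import *
d=np.load("pics/w_tube.npz");K,E=d["K"],d["E"]
p=ray(K,E,[[328.5,250.5],[327.2,138.8],[327.4,163.0]],7.)
print(p.round(1), np.linalg.norm(p[0]-p[1]),np.linalg.norm(p[0]-p[2]))
ax=(p[1]-p[0]); L=np.linalg.norm(ax); ax/=L; ang=np.arctan2(ax[1],ax[0])-np.pi/2
# scale-centred estimate of mid
mid=p[0]+ax*(43+ (L-100)/2); print(mid,ang)
q=down(ang)
bot.move_to([mid[0],mid[1],140],q)
bot.line_to([mid[0],mid[1],79.5],v=100)
print(get_obs()["contact_force"],get_obs()["eef_pos"])
close(); o=get_obs(); print(o["gripper_width"],o["contact_force"],o["clock"])
np.save("grasp.npy",[ang,*mid[:2]])
bot.line_to([mid[0],mid[1],190],v=150)
o=get_obs(); print(o["gripper_width"],o["contact_force"],o["clock"])
bot.move_to([545,-45,215],down(0.233)); print(get_obs()["clock"])
snap("wrist","w_reader2"); snap("side","s2"); snap("top","t2")
```

```text
[[523.5 209.9   7. ]
 [490.4 305.3   7. ]
 [497.  286.    7. ]] 100.99960744297343 80.62506226160862
[509.28037476 250.94684209   7.        ] 0.3341468417987614
[ 0.58638831 -0.83791    -0.52194664] [509.53377294 251.08943679  80.13012664]
0.127957801564858 [-0.95683335  0.58779315  0.44428302] 6.1417
0.1343254689365047 [-0.63854088 -1.04971048 -0.84312741] 7.025
8.175
```

View pics/w_reader2.png

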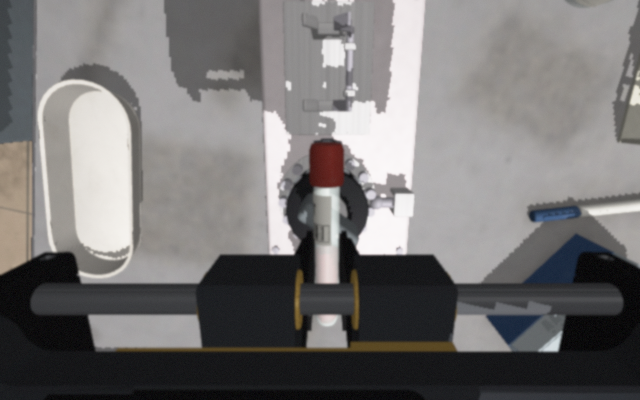

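View pics/s2.png

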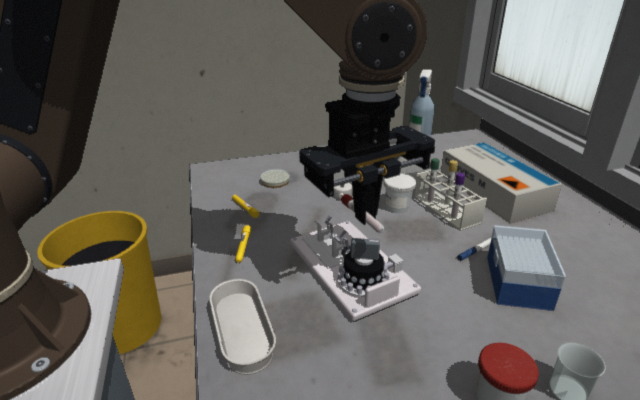

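The tube is held (width 12.7 mm). The wrist view has the tube with its cap towards +y, and the clip forks at (325,20) and (325,103). Next I'll refine the reader pose from both wrist views.

Run:
```python
from h import *
def P(th,t,pts):
    c,s=np.cos(th),np.sin(th); pts=np.float64(pts); q=pts.copy(); q[:,:2]=pts[:,:2]@np.array([[c,s],[-s,c]])+t; return q
d=np.load("pics/w_reader.npz");K,E=d["K"],d["E"]
# base far(+y) corners and long edges from z_reader crop
s=lambda u,v:(255+u/2.7,55+v/2.7)
for n,uv in [("TL",s(36,38)),("TR",s(437,32)),("L2",s(48,480)),("R2",s(414,560)),("screwL",s(55,50)),("screwR",s(417,48))]:
    print(n,ray(K,E,uv,18).round(1))
for fn,crop,f in [("w_reader",(55,275,255,430),2.7),("w_reader2",(0,260,255,425),2.3)]:
    d=np.load(f"pics/{fn}.npz");K,E=d["K"],d["E"]
    a=cv2.imread(f"pics/{fn}.png");y0,y1,x0,x1=crop; z=cv2.resize(a[y0:y1,x0:x1],None,fx=f,fy=f,interpolation=cv2.INTER_CUBIC)
    pts=[[*c,18] for c in CORN]+[[0,y,64] for y in(31,23,-23,-31)]+[[-7.5,27,64],[7.5,27,64],[0,-105,62],[32,-105,62],[-32,-105,62],[0,-73,62]]
    for p in proj(K,E,P(.233,[520,57],pts)):
        cv2.drawMarker(z,tuple(np.int32((p-[x0,y0])*f)),(0,200,0),0,8,1)
    cv2.imwrite(f"pics/ov_{fn}.png",z)
```

```text
TL [[457.8 102.3  18. ]]
TR [[579.8 133.1  18. ]]
L2 [[489.6 -41.8  18. ]]
R2 [[625.7 -41.4  18. ]]
screwL [[464.3 100.2  18. ]]
screwR [[575.  127.1  18. ]]
```

View pics/ov_w_reader.png

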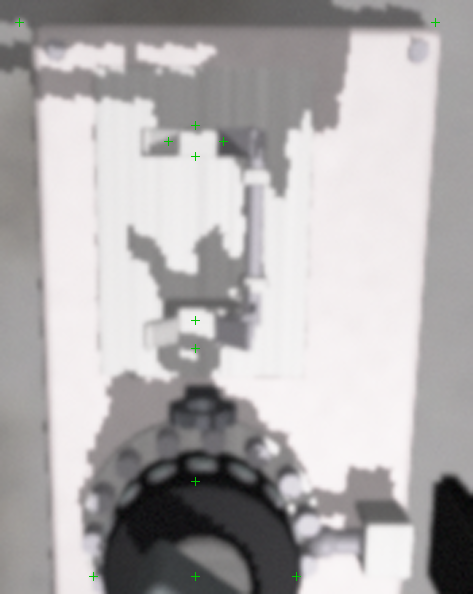

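View pics/ov_w_reader2.png

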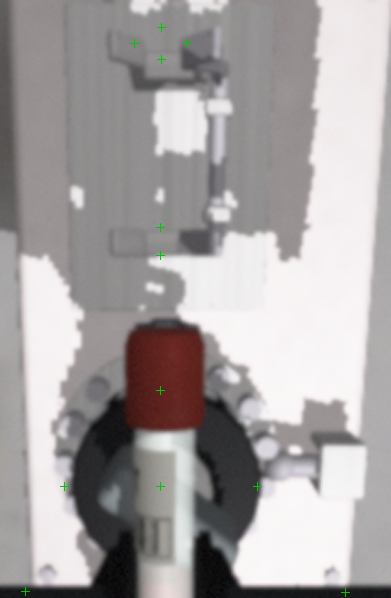

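Run:
```python
from h import *
d=np.load("pics/w_reader2.npz");K,E=d["K"],d["E"]
a=cv2.imread("pics/w_reader2.png")
hsv=cv2.cvtColor(a,cv2.COLOR_BGR2HSV); m=((hsv[...,1]>120)&((hsv[...,0]<10)|(hsv[...,0]>170))).astype(np.uint8); m[:,:290]=0;m[:,370:]=0
ys,xs=np.nonzero(m); print("cap rows",ys.min(),ys.max(),"cols",xs.min(),xs.max())
T=tool_T(); Ti=np.linalg.inv(T)
for r in (ys.min()+4,(ys.min()+ys.max())//2,ys.max()-4):
    c=xs[ys==r]; print(r,c.mean(),c.max()-c.min()+1)
zt=T[2,3]-73
for uv in [(326.5,ys.min()),(326.5,ys.max())]:
    for dz in (0,8):
        w=ray(K,E,uv,zt+dz)[0]; print(uv,dz,(Ti@[*w,1])[:3].round(1))
# lateral axis check
d2=np.load("pics/w_reader.npz")
s1=lambda u,v:(255+u/2.7,55+v/2.7); s2=lambda u,v:(255+u/2.3,v/2.3)
S=[ray(d2["K"],d2["E"],s1(55,50),18)[0],ray(d2["K"],d2["E"],s1(417,48),18)[0],ray(K,E,s2(47,573),18)[0],ray(K,E,s2(332,575),18)[0]]
S=np.array(S);print(S.round(1)); cen=S.mean(0)[:2]
th=(np.arctan2(*(S[1]-S[0])[[1,0]])+np.arctan2(*(S[3]-S[2])[[1,0]]))/2; d=(S[0]+S[1]-S[2]-S[3])/2; th2=np.arctan2(d[1],d[0])-np.pi/2
print(th,th2)
for t in (th2,.236):
    c,s=np.cos(t),np.sin(t); print(cen-np.array([[c,-s],[s,c]])@[10,-50])
print("drum", ray(K,E,[s2(73,490),s2(259,490)],62).mean(0), ray(d2["K"],d2["E"],[s1(104,580),s1(299,580)],62).mean(0))
print("slot-", ray(K,E,s2(163.5,243),60), ray(d2["K"],d2["E"],[s1(197,334),s1(199,142)],60))
```

```text
cap rows 143 396 cols 308 346
147 326.5 30<stdin>:8: RuntimeWarning: Mean of empty slice.
  ret = ret.dtype.type(ret / rcount)
Traceback (most recent call last):
ValueError: zero-size array to reduction operation maximum which has no identity
```

Run:
```python
from h import *
d=np.load("pics/w_reader2.npz");K,E=d["K"],d["E"]
a=cv2.imread("pics/w_reader2.png")
hsv=cv2.cvtColor(a,cv2.COLOR_BGR2HSV); m=((hsv[...,1]>110)&((hsv[...,0]<10)|(hsv[...,0]>170))).astype(np.uint8); m[:,:290]=0;m[:,370:]=0;m[220:]=0
ys,xs=np.nonzero(m); print("cap rows",ys.min(),ys.max())
T=tool_T(); Ti=np.linalg.inv(T)
for r in (150,165,180):
    c=xs[ys==r]; print(r,(c.max()+c.min())/2,c.max()-c.min()+1)
zt=T[2,3]-73
for v in (ys.min(),ys.max()):
    for dz in (0,8):
        w=ray(K,E,(326.5,v),zt+dz)[0]; print(v,dz,(Ti@[*w,1])[:3].round(1))
d2=np.load("pics/w_reader.npz")
s1=lambda u,v:(255+u/2.7,55+v/2.7); s2=lambda u,v:(255+u/2.3,v/2.3)
S=[ray(d2["K"],d2["E"],s1(55,50),18)[0],ray(d2["K"],d2["E"],s1(417,48),18)[0],ray(K,E,s2(47,573),18)[0],ray(K,E,s2(332,575),18)[0]]
S=np.array(S);print(S.round(1)); cen=S.mean(0)[:2]
f=lambda d:np.arctan2(d[1],d[0])
th=(f(S[1]-S[0])+f(S[3]-S[2]))/2; th2=f((S[0]+S[1]-S[2]-S[3])/2)-np.pi/2
print(th,th2)
for t in (th2,.236):
    c,s=np.cos(t),np.sin(t); print(cen-np.array([[c,-s],[s,c]])@[10,-50])
c,s=np.cos(.236),np.sin(.236);M=np.array([[c,-s],[s,c]])
for n,p in [("drum2", ray(K,E,[s2(73,490),s2(259,490)],62).mean(0)),("drum1",ray(d2["K"],d2["E"],[s1(104,580),s1(299,580)],62).mean(0)),
  ("slot2-", ray(K,E,s2(163.5,243),60)[0]),("slot1-",ray(d2["K"],d2["E"],s1(197,334),60)[0]),("slot1+",ray(d2["K"],d2["E"],s1(199,142),60)[0])]:
    print(n,p.round(1),"reader xy about (520,57,.236):",(M.T@(p[:2]-[520,57])).round(1))
```

```text
cap rows 143 186
150 326.5 32
165 326.5 32
180 326.0 35
143 0 [ 73.    0.2 -58. ]
143 8 [ 65.    0.2 -58.8]
186 0 [ 73.    0.2 -36.6]
186 8 [ 65.    0.2 -38.4]
[[ 464.3  100.2   18. ]
 [ 575.   127.1   18. ]
 [ 511.  -104.4   18. ]
 [ 623.   -78.4   18. ]]
0.23319111438422896 0.226764534146082
[522.35564461  57.60251272]
[521.927358    57.40672466]
drum2 [546.3 -45.9  62. ] reader xy about (520,57,.236): [   1.5 -106.2]
drum1 [546.4 -45.7  62. ] reader xy about (520,57,.236): [   1.7 -106.1]
slot2- [527.1  30.5  60. ] reader xy about (520,57,.236): [  0.7 -27.4]
slot1- [526.8  30.2  60. ] reader xy about (520,57,.236): [  0.4 -27.6]
slot1+ [514.7  83.3  60. ] reader xy about (520,57,.236): [ 1.  26.8]
```

```bash
cat >> h.py <<'E'
RY=0.231; RT=np.array([521.7,57.0]); RM=np.array([[np.cos(RY),-np.sin(RY)],[np.sin(RY),np.cos(RY)]])
def rw(x,y,z): return np.array([*(RT+RM@[x,y]),z])
def fr():
    o=get_obs(); f=o["contact_force"]; return np.round([*(RM.T@f[:2]),f[2]],1),o["eef_pos"].round(1),round(o["clock"],2)
E
python3 - <<'E'
from h import *
bot.move_to(rw(0,-.5,190),down(RY)); bot.line_to(rw(0,-.5,150),v=120); bot.dwell(.2); print(fr())
snap("side","s3"); snap("top","t3")
for n,b in (("s3",(150,310,250,450)),("t3",(150,270,300,460))):
    a=cv2.imread(f"pics/{n}.png"); cv2.imwrite(f"pics/{n}z.png",cv2.resize(a[b[0]:b[1],b[2]:b[3]],None,fx=3.7,fy=3.7,interpolation=cv2.INTER_CUBIC))
E
```

```text
(array([-0.3,  0.7, -0.8]), array([522.1,  56.4, 150.7]), 9.52)
```

View pics/s3z.png

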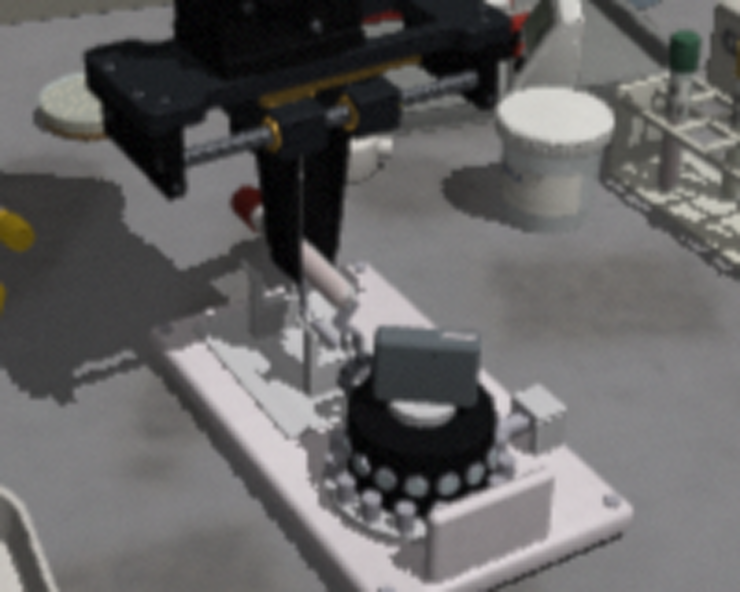

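The tube hovers above the slot between the prongs and flaps. Nothing is touching yet. I'll press down in short, force-watched steps.

Run:
```python
from h import *
for z in (142,137,134,131,128,125):
    bot.line_to(rw(0,-.5,z),v=50); f=fr(); print(z,f[0],f[1],f[2])
    if abs(f[0][0])>8 or f[0][2]>22: break
```

```text
142 [ 1.   0.2 -0.4] [521.7  56.5 141.6] 9.93
137 [-0.7  0.1 -0.5] [521.7  56.5 136.6] 10.18
134 [-0.2 -0.2 -0.9] [521.8  56.5 133.9] 10.43
131 [-3.9 -0.9  1.2] [520.8  56.4 130.6] 10.68
128 [-5.5 -0.3 -0.9] [521.2  56.5 127.7] 10.93
125 [-4.9 -0.1 -3.4] [521.4  56.5 124.7] 11.18
```

Run:
```python
from h import *
for z in (123,121,119.5,118.5,117.5):
    bot.line_to(rw(0,-.5,z),v=40); f=fr(); print(z,f[0],f[1],f[2])
    if abs(f[0][0])>12 or f[0][2]>22: break
bot.dwell(.2); print(fr())
snap("side","s4")
a=cv2.imread("pics/s4.png"); cv2.imwrite("pics/s4z.png",cv2.resize(a[170:310,270:440],None,fx=4.2,fy=4.2,interpolation=cv2.INTER_CUBIC))
```

```text
123 [-5.1  0.4 -4.2] [521.5  56.5 122.8] 11.43
121 [-4.2  0.6 -4.5] [521.8  56.5 120.9] 11.68
119.5 [-3.4 -1.1 -5.4] [521.9  56.5 119.4] 11.93
118.5 [-1.8 -0.1 -4. ] [522.2  56.5 118.6] 12.18
117.5 [-0.5  0.  -0. ] [522.4  56.5 117.8] 12.43
(array([1. , 0.7, 0.4]), array([522.1,  56.5, 117.7]), 12.62)
```

View pics/s4z.png

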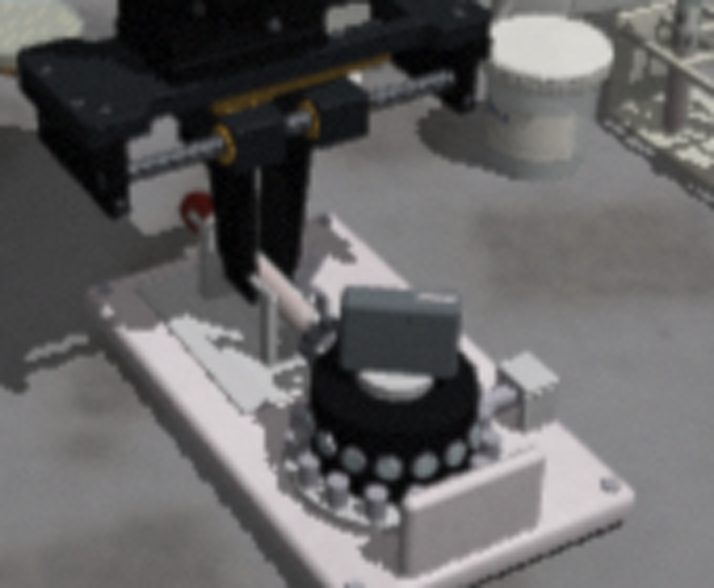

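The tube snapped through, with forces back to about zero. I'll check the bottom, release and look.

Run:
```python
from h import *
for z in (116.7,116):
    bot.line_to(rw(0,-.5,z),v=40); bot.dwell(.1); f=fr(); print(z,f)
    if f[0][2]>6: break
let_go(); bot.dwell(.2); print(fr(),get_obs()["gripper_width"])
bot.line_to(rw(0,-.5,190),v=150)
bot.move_to(rw(0,-70,215),down(RY)); print(fr())
snap("wrist","w5");snap("side","s5")
a=cv2.imread("pics/s5.png"); cv2.imwrite("pics/s5z.png",cv2.resize(a[170:310,270:440],None,fx=4.2,fy=4.2,interpolation=cv2.INTER_CUBIC))
a=cv2.imread("pics/w5.png"); cv2.imwrite("pics/w5z.png",cv2.resize(a[0:250,220:440],None,fx=2.4,fy=2.4,interpolation=cv2.INTER_CUBIC))
```

```text
116.7 (array([-0.3,  0.8,  5. ]), array([522. ,  56.6, 117. ]), 13.03)
116 (array([-1.4,  1.3, 13.4]), array([522. ,  56.6, 116.8]), 13.38)
(array([ 0.3, -0.2, -0.4]), array([521.8,  56.5, 116. ]), 14.96) 1.0009761574048937
(array([-0.3,  1.2, -0.4]), array([537.5, -12. , 214.1]), 16.0)
```

View pics/s5z.png

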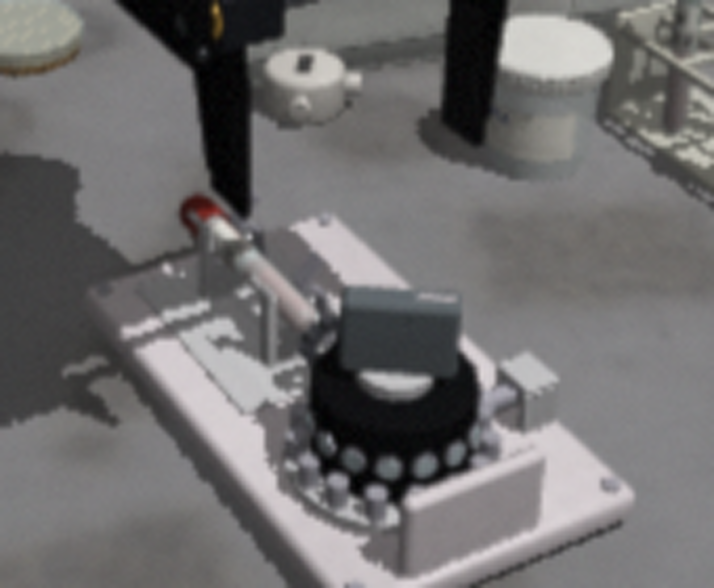

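View pics/w5z.png

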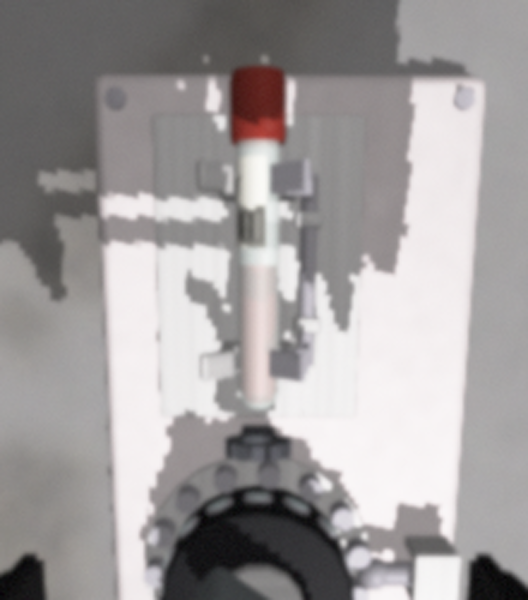

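The tube is seated in both forks, with the flaps over it, the cap outside the +y fork and the closed end facing the collar. Bottom contact was 13 N. Next is the knob.

```bash
cat >> h.py <<'E'
KC=np.array([546.0,-45.5]); KZ=145.0; A0=RY-.63+np.pi/2+np.pi
E
python3 - <<'E'
from h import *
bot.move_to([*KC,200],down(A0)); bot.dwell(.1); print(fr(),get_obs()["ft_torque"].round(3))
snap("wrist","w6");snap("top","t6")
bot.line_to([*KC,KZ],v=100); bot.dwell(.1); print(fr(),get_obs()["ft_torque"].round(3))
snap("side","s6"); 
a=cv2.imread("pics/s6.png"); cv2.imwrite("pics/s6z.png",cv2.resize(a[150:320,270:450],None,fx=3.5,fy=3.5,interpolation=cv2.INTER_CUBIC))
E
```

```text
(array([ 0.8,  0.1, -0.1]), array([546. , -45.4, 200. ]), 18.05) [0.026 0.015 0.04 ]
(array([-0.3,  0.5, -0.8]), array([546.3, -45.5, 145.6]), 18.95) [ 0.08   0.004 -0.052]
```

View pics/w6.png

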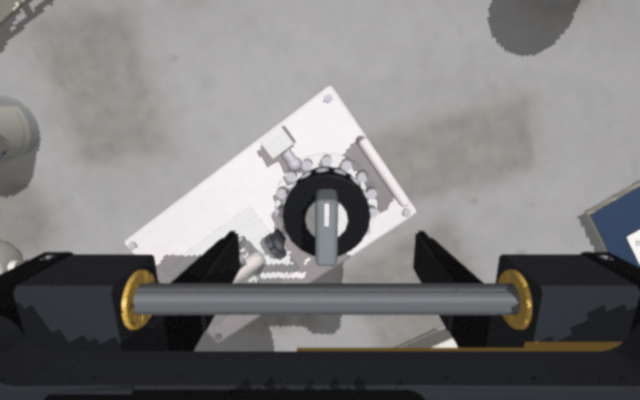

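View pics/s6z.png

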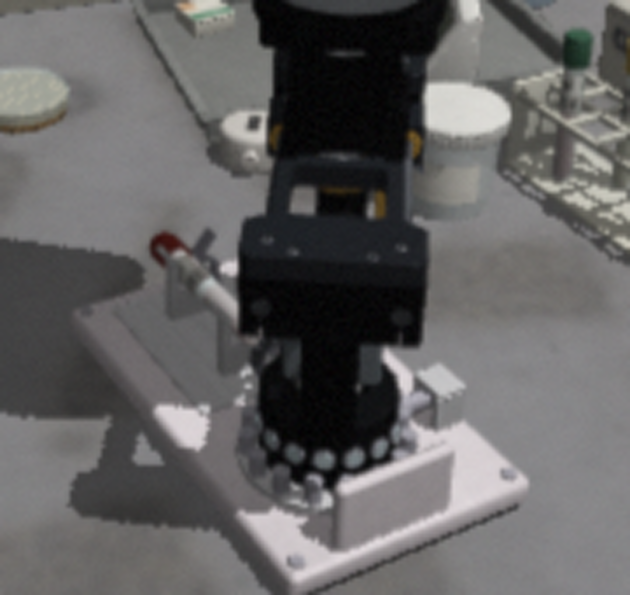

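The knob bar is centred and aligned between the fingers (u=326, rows 190–265, white line at the far end). I'll check its centre along the bar, then grip.

Run:
```python
from h import *
d=np.load("pics/w6.npz"); p=ray(d["K"],d["E"],[[326,189.5],[326,266]],99); print(p.round(1),p.mean(0).round(1),np.linalg.norm(p[0]-p[1]))
close(); bot.dwell(.2); o=get_obs(); print(o["gripper_width"],fr(),o["ft_torque"].round(3))
```

```text
[[572.5 -56.2  99. ]
 [527.  -37.1  99. ]] [549.7 -46.6  99. ] 49.41275296543079
0.14521509179497236 (array([0.6, 1.5, 7.9]), array([546.5, -45.5, 145.8]), 20.43) [ 0.278  0.093 -0.154]
```

```bash
cat > turn.py <<'E'
from h import *
import sys
a0,a1,st=map(float,sys.argv[1:4])
n=max(1,int(round((a1-a0)/st)))
for a in np.linspace(a0,a1,n+1)[1:]:
    bot.move_to([*KC,KZ],down(A0+a)); bot.dwell(.05)
    T=np.mean([get_obs()["ft_torque"] for _ in range(3)],axis=0); o=get_obs()
    m=R.from_quat(o["orientation"]).as_matrix(); yaw=np.arctan2(m[1,1],m[0,1])
    print(round(a,3),"act",round((yaw-A0+np.pi)%(2*np.pi)-np.pi,3),"tz",T[2].round(3),fr()[0],"w",round(o["gripper_width"],3),round(o["clock"],2))
E
python3 turn.py 0 0.42 0.06
```

```text
0.06 act 0.06 tz -0.191 [0.8 1.7 8. ] w 0.148 20.73
0.12 act 0.12 tz -0.17 [1.  3.  8.8] w 0.144 21.03
0.18 act 0.18 tz -0.159 [0.8 3.  8. ] w 0.147 21.33
0.24 act 0.24 tz -0.081 [1.4 4.1 8.6] w 0.143 21.63
0.3 act 0.3 tz -0.108 [1.1 4.1 8.2] w 0.15 21.93
0.36 act 0.36 tz -0.083 [1.7 4.9 8.4] w 0.148 22.23
0.42 act 0.42 tz -0.128 [2.2 4.8 8.1] w 0.146 22.53
```

First click: the torque peaked, eased midway, and returned to the spring level at 0.42. Continuing.

```bash
python3 turn.py 0.42 0.84 0.06; python3 turn.py 0.84 1.2 0.06;  python3 turn.py 1.2 1.26 0.03
python3 - <<'E'
from h import *
bot.dwell(.2); snap("side","s7"); snap("wrist","w7"); snap("top","t7")
a=cv2.imread("pics/s7.png"); cv2.imwrite("pics/s7z.png",cv2.resize(a[150:320,270:450],None,fx=3.5,fy=3.5,interpolation=cv2.INTER_CUBIC))
E
```

```text
0.48 act 0.479 tz -0.227 [3.8 6.1 8.4] w 0.145 22.83
0.54 act 0.539 tz -0.142 [1.6 6.1 8.4] w 0.144 23.13
0.6 act 0.599 tz -0.174 [1.4 6.3 8.3] w 0.144 23.43
0.66 act 0.66 tz -0.101 [2.8 7.2 9.3] w 0.146 23.73
0.72 act 0.72 tz -0.096 [2.5 6.5 9.6] w 0.149 24.03
0.78 act 0.78 tz -0.06 [2.9 8.3 9.5] w 0.142 24.33
0.84 act 0.839 tz -0.182 [2.7 9.5 9.6] w 0.141 24.63
0.9 act 0.899 tz -0.226 [2.7 8.5 9.4] w 0.148 24.93
0.96 act 0.959 tz -0.19 [ 1.9 10.1 10. ] w 0.146 25.23
1.02 act 1.019 tz -0.151 [ 2.4 10.   9.6] w 0.148 25.53
1.08 act 1.079 tz -0.169 [ 2.9 10.4  9.7] w 0.148 25.83
1.14 act 1.139 tz -0.164 [ 2.7 10.8  9.6] w 0.145 26.13
1.2 act 1.199 tz -0.127 [ 3.  11.1 10.4] w 0.147 26.43
1.23 act 1.23 tz -0.095 [ 3.7 12.1 10.6] w 0.145 26.73
1.26 act 1.259 tz -0.214 [ 3.8 11.2 11.2] w 0.148 27.03
```

View pics/s7z.png

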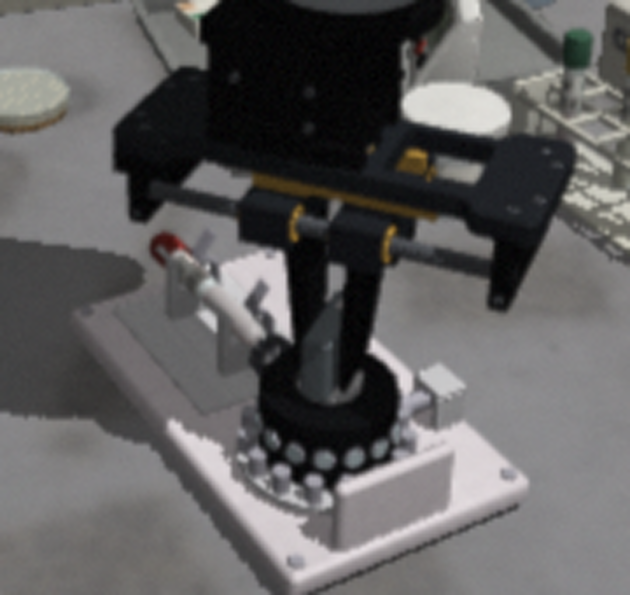

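View pics/w7.png

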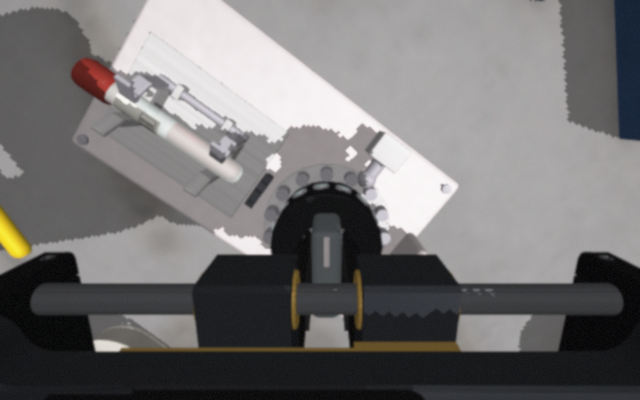

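Run:
```python
from h import *
d=np.load("pics/w7.npz");K,E=d["K"],d["E"]
a=cv2.imread("pics/w7.png"); g=cv2.cvtColor(a,cv2.COLOR_BGR2GRAY)
cr=g[232:272,318:338]; m=cr>np.percentile(cr,93); ys,xs=np.nonzero(m); k=np.polyfit(ys,xs,1); print("line slope",k,len(ys))
f=lambda p,q:np.arctan2(*(p-q)[[1,0]])
p=ray(K,E,[[np.polyval(k,0)+318,232],[np.polyval(k,38)+318,270]],99); print("knob", f(p[0],p[1]))
t=ray(K,E,[[90,78],[236,176]],45); print("tube ang",f(t[0],t[1])-np.pi/2)
b=ray(K,E,[[457,186],[232,16]],18); 
print("knob rel reader", f(p[0],p[1])-RY)
o=get_obs(); print(o["gripper_width"],o["ft_torque"].round(3),o["clock"])
cv2.imwrite("pics/w7z.png",cv2.resize(a[40:285,60:400],None,fx=2.3,fy=2.3,interpolation=cv2.INTER_CUBIC))
b=cv2.imread("pics/t7.png"); cv2.imwrite("pics/t7z.png",b)
```

```text
line slope [-4.82590655e-03  7.93419628e+00] 48
knob 0.8567068649217313
tube ang 0.24035878779873632
knob rel reader 0.6257068649217313
0.14375052621943374 [ 2.265 -0.009 -0.267] 27.3833
```

View pics/w7z.png

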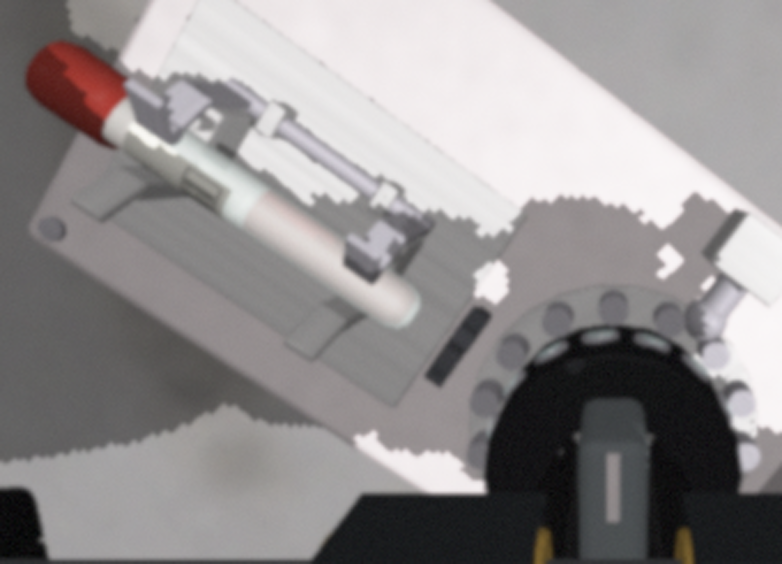

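View pics/t7.png

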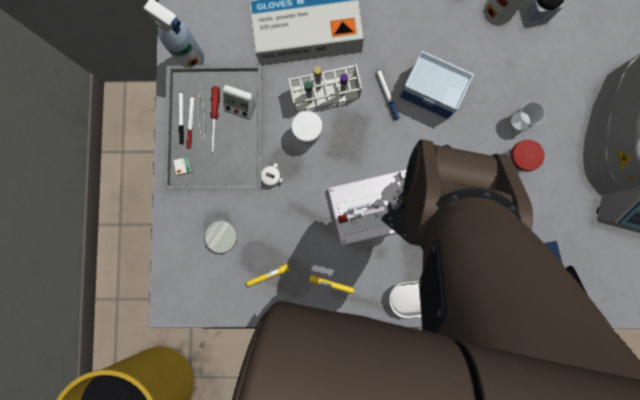

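The tube lies under both noses. The knob is at 0.626 rad to the reader axis (target 0.63). Cup (306,128), dish (220,238) and tally (271,176) are unmoved. Handing in.

```bash
python3 -c "
from rig import order
order.close_job()"
```

```text
the job is handed in; nothing more can be done
```

The job is done and handed in at about 27.4 s of the 54 s allowed; no verdict was reported.

- **Tube:** I picked up the red-capped tube and pressed it down past the jaw. It snapped through and bottomed in the forks at 13 N, then I let go. The last pictures show it in both forks under both jaw noses, with the cap outside the +y fork, away from the drum.
- **Drum:** I gripped the knob and turned it anticlockwise 1.26 rad. The torque rose and eased for the first two clicks; the third showed mainly as the torque rising again at 1.26. The knob's white line measured 0.626 rad anticlockwise of the reader's x axis, against 0.63 at the third stop. The gripper still holds the knob there.
- **Bystanders:** The cup, dish and tally counter are at the same pixels as in the first top view.

**Disagreements:**
- My separate estimates of the reader's position differed by 1 to 3 mm.
- The side force on the wrist grew to about 11 N during the turn, possibly because the grip was slightly off the drum's axis. It is far below the limits.

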